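# Put the spice tin away in the push-to-open drawer

### The job

Put the spice tin that was left out on the counter away in the small white spice cabinet. Push its handleless wooden drawer front so that the touch latch lets the drawer spring out, stand the tin upright in the drawer beside the two tins already there without tipping those over, then press the front home until it latches and stays shut.

Things in the scene. Friction and masses are not known exactly. Their poses are not given: they have to be found in the camera images.
- spice_cabinet: White cabinet fixed on the counter, 230 deep (its x) x 270 wide (its y) x 134 high mm. Origin: centre of its underside; -x points out of its front, roughly to the robot; the carcase's open front edge is at x = -115 mm. Its one drawer has no handle: a push-push touch latch holds it shut. A potted plant and a tin box stand on the rear of its top (under 80 mm tall, behind x = +20 mm).
- drawer (a joint): How far the drawer stands out (m): about 0 latched, negative while pressed past that (hard stop -0.0075), about 0.10 sprung out. A spring pushes it out all the way (6.5 N near shut, almost 0 at 0.10). To open: press 4 to 7 mm in, draw back 120 mm or more; it follows and stays out. To shut: press until 5 to 7 mm past 0, draw back; it comes back to 0 and holds. Each press to there toggles it.
- front_centre (a point): Middle of the outer (robot-side) face of the wooden drawer front, 75 mm above the counter; moves with the drawer; axes as the cabinet's. The front is a plain board 270 wide x 124 high (7 to 131 mm above the counter) x 16 mm thick. Latched, this face is 139 mm in front of the cabinet's origin, with an 8 mm gap behind the board. Press near its middle, with 7 to 10 N, at up to 50 mm/s.
- drawer_floor (a point): Centre of the drawer's inner floor, 22 mm above the counter; moves with the drawer; axes as the cabinet's. Inside 149 mm long (x from -74, the front board's inner face, to +74) x 220 mm wide; side and back walls reach 78 mm above the counter. Sprung out, its front 110 mm or so (x from -74 to about +36) stand clear of the carcase; the rest stays under its top.
- spice_mace: The green spice tin with a white lid, standing alone on the counter to the right of the cabinet: flat tin 35 (its x) x 61 (its y) x 88 mm high, about 0.09 kg. Origin: centre of its underside. Grasp it across the 35 mm. It may stand anywhere in the free part of the drawer, turned either way.
- spice_ginger: One of two red spice tins standing in the drawer, 35 (its x) x 61 (its y) x 91 mm high, its 35 mm side towards the front board. Origin: centre of its underside. The two stand side by side in the left (+y) half of the drawer; the right half is free.
- spice_cloves: The other red spice tin in the drawer, 35 (its x) x 61 (its y) x 95 mm high. Origin: centre of its underside.

How it is judged:
By the outcome, as a careful person would: the job done as asked, in the order asked, and still so for the second after the job is handed in, with the robot touching nothing.
It also fails if it takes over 67 s, if anything falls off the work surface, if the arm or the gripper's body presses on something with over 40 N, if the wrist force passes 120 N, or if a joint passes its speed limit or range.

### The arm

A 6-joint arm with a two-finger parallel gripper is mounted at the origin on a cart in front of the work surface, level with it; the furniture and walls round the work are solid. World frame = base frame: x ahead of the robot, y to its left, z up, the work surface at z = 0. Lengths are in m, angles in rad, forces in N, time in s.
With the tool pointing down it reaches from about 0.425 to 0.95 m from the base axis. Payload 3.5 kg.
Tool frame: the origin (TCP) lies at the very end of the fingers, on their centre line; the grasp point (between the pads) lies 19 mm behind it; z points along the fingers, y is the line along which they close (so a half turn about z gives the same grasp; the last joint's range is limited). The gripper opens to 85 mm and grips with 20 to 120 N. Pads are 22 mm wide; open, the fingers measure 114 mm over their backs; the gripper's body (76 mm by 85 mm) begins 54 mm behind the grasp point. The pads swing forward as they close: fully open they stand 13 mm farther back than shut.
Start: joints at [1.074, 0.286, 1.577, -0, 1.279, -0.15], TCP at [0.229, 0.635, 0.231] pointing down, gripper open.
Joint ranges: [-2.77, 2.77], [-0.9, 2.22], [0.21, 2.48], [-1.53, 4.67], [0.24, 2.81], [-2.84, 2.84]. Speed limits (rad/s): [2.79, 2.79, 3.14, 3.14, 3.14, 3.14].

### API

Orientations are given as a unit quaternion [x, y, z, w].
In Python, from plant import ctrl gives the robot as it stands.
- The arm moves only by the shell command python3 inch.py 'ROWS' [FORCE]. ROWS is a JSON list that holds a single list of rows (three levels of brackets), with 1 to 10 rows, each of 7 numbers: dx, dy, dz in m, then a rotation vector rx, ry, rz in rad, then the opening from 0.0 (shut) to 1.0 (fully open); each row is the pose to reach, as a shift and turn from the pose commanded when the command began, along the tool's axes at that moment; what a row does not reach only later rows make up. A row lasts 1/8 s, in which the tool goes at most 0.0625 m and 0.188 rad, less where a joint would pass 70% of its speed; a pose out of reach is approached as far as the arm can. The fingers move at their own pace and stop on an object; FORCE is the grip in N (left out, the last holds). Time passes only in rows, so rows that do not move let the fingers close. It prints the time, the measured TCP pose, the force, the opening and the grip force at its end. Input that does not fit is refused with a message, and nothing moves.
- ctrl.get_state(): the state, without advancing time (a new reading comes with each control period).
- ctrl.read_camera(name): name is "scene" or "top" or "wrist"; returns a dict with "pixels" (420x560x3 uint8, red, green, blue), "camera_matrix" (3x3 intrinsics, pixels), "xyz" and "orientation" of the camera in the world. Camera axes: x right, y down, z forward; pixel columns grow to the right and rows downward; lengths in m; the calibration is good to about 2 mm. The wrist camera is an equidistant fisheye: a pixel r from the principal point sees the ray r / f radians off the axis. A picture is of the moment at which its call begins. There is no depth.
- ctrl.sign_off(): hands the job in; it is judged then, once.
The state is a dict: "time": time; "qpos": joint angles; "dq": joint speeds; "joint_efforts": joint torques, N m; "eef_pos": TCP position; "tcp_rot": TCP orientation; "contact_force": force on the tool from outside, world axes, zero at the start; "wrist_torque": the same for the moment, N m; "opening": opening from 0.0 (shut) to 1.0 (fully open); "finger_force": force on a finger pad.
Only numpy, scipy, OpenCV 4.12 (cv2) and the standard library are available. Lean on these libraries where they do the work, as an engineer would, in place of code of your own. Each camera call takes 0.05 s, during which the arm holds its last target. There are 200 camera calls.

## Working session

There is one attempt and no reset: what is moved stays moved. The work goes in short steps, Python scripts to look and compute and a shell command to move; the robot and the scene stay as the last step left them, time stands still between calls to the robot, and variables do not carry over. Pictures are saved under pics/ and viewed, at most 10 in all, crops included, and the job is handed in when it is done.

```bash
ls; mkdir -p pics
python3 - <<'E'
from plant import ctrl
import cv2,numpy as np
s=ctrl.get_state();print(s)
ims=[]
for n in ["scene","top"]:
    c=ctrl.read_camera(n);np.savez(f"pics/{n}0.npz",**c)
    print(n,c["camera_matrix"],c["xyz"],c["orientation"])
    cv2.imwrite(f"pics/{n}0.png",c["pixels"][:,:,::-1])
E
```

```text
inch.py
pics
plant.py
{'time': 0.0, 'qpos': array([ 1.07404969e+00,  2.87196240e-01,  1.57822704e+00,  2.81385678e-05,
        1.27863088e+00, -1.50000050e-01]), 'dq': array([-4.69963208e-06, -4.11373926e-04, -7.09332540e-04, -2.53427817e-03,
       -6.46817247e-04, -1.43014962e-04]), 'joint_efforts': array([ 2.44262656e-04, -4.05970538e+01, -2.92631131e+01, -5.27442478e-05,
        5.79126427e-03,  5.24773270e-06]), 'eef_pos': array([0.22902736, 0.63422922, 0.22989973]), 'tcp_rot': array([ 1.72509925e-01,  9.85007010e-01, -1.16268116e-03, -4.03862241e-04]), 'contact_force': array([-0.40303068, -0.29517933, -0.12311351]), 'wrist_torque': array([-0.03697387,  0.00289647, -0.0568514 ]), 'finger_force': 0.0, 'opening': 1.0021264621587573}
scene [[453.24757051   0.         278.9611312 ]
 [  0.         453.24757051 214.99867714]
 [  0.           0.           1.        ]] [ 0.44235251 -0.6567436   0.75092429] [ 0.90689475 -0.13061112  0.05436715 -0.39689653]
top [[439.50583749   0.         278.80045457]
 [  0.         439.50583749 210.99725659]
 [  0.           0.           1.        ]] [0.48660305 0.05020129 1.04755926] [-0.69913477  0.7104113  -0.0528257   0.06112125]
```
View pics/scene0.png

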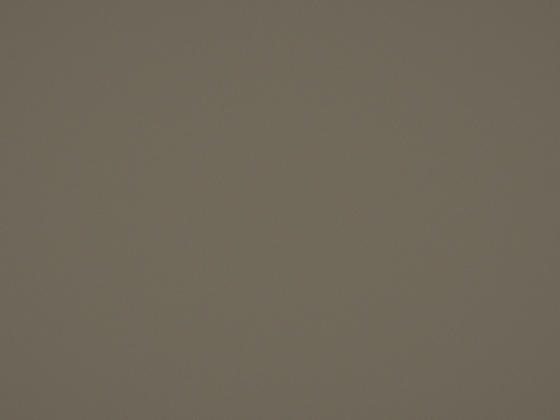

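View pics/top0.png

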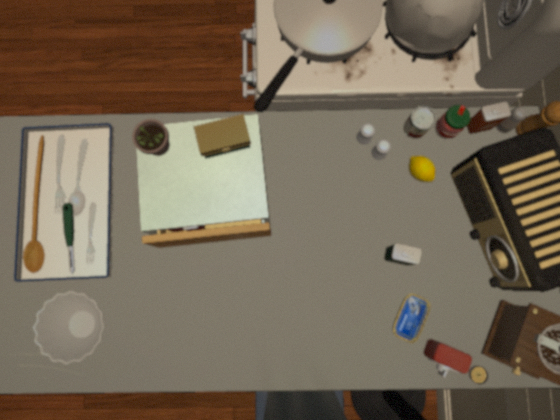

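The scene picture is blank (blocked view), so only the top and wrist cameras are usable. The top view shows the cabinet top at about (137,120)-(268,225), its wooden front edge from (142,240) to (270,228), and the white-lidded tin at (404,255).

Create h.py:
```python
import numpy as np,cv2
from scipy.spatial.transform import Rotation as R
def rays(c,uv,fish=False):
    uv=np.atleast_2d(np.array(uv,float));K=c["camera_matrix"]
    x=(uv-K[:2,2])/[K[0,0],K[1,1]]
    if fish:
        r=np.linalg.norm(x,axis=1,keepdims=True)+1e-12
        d=np.c_[x/r*np.sin(r),np.cos(r)]
    else: d=np.c_[x,np.ones(len(x))]
    return np.array(c["xyz"]),R.from_quat(c["orientation"]).apply(d)
def plane(c,uv,z,fish=False):
    o,d=rays(c,uv,fish); return o+d*((z-o[2])/d[:,2])[:,None]
def tri(o1,d1,o2,d2):
    A=np.zeros((3,3));b=np.zeros(3)
    for o,d in((o1,d1),(o2,d2)):
        d=d/np.linalg.norm(d);P=np.eye(3)-np.outer(d,d);A+=P;b+=P@o
    p=np.linalg.solve(A,b)
    return p,[np.linalg.norm(np.cross(p-o,d/np.linalg.norm(d))) for o,d in((o1,d1),(o2,d2))]
def blob(mask,near,show=False):
    n,l,s,c=cv2.connectedComponentsWithStats(mask.astype(np.uint8))
    ok=[i for i in range(1,n) if s[i,4]>25]
    i=min(ok,key=lambda i:np.hypot(*(c[i]-near)))
    ct=cv2.findContours((l==i).astype(np.uint8),0,2)[0][0]
    return c[i],s[i],cv2.minAreaRect(ct),cv2.boxPoints(cv2.minAreaRect(ct))
```

Run:
```python
from h import *
c=dict(np.load("pics/top0.npz"));im=c["pixels"];hsv=cv2.cvtColor(im,cv2.COLOR_RGB2HSV)
for p in [(404,255),(390,255),(396,245),(205,235),(205,180),(300,300),(205,226)]: print(p,hsv[p[1],p[0]],im[p[1],p[0]])
sub=np.zeros(im.shape[:2],bool);sub[235:275,375:430]=1
for nm,m,nr in (("lid",(hsv[...,2]>175)&(hsv[...,1]<40)&sub,(404,255)),):
    cen,s,r,b=blob(m,nr);print(nm,cen,s,r)
    P=plane(c,b,.088);print(P.round(4),plane(c,[cen],.088))
sub[:]=0;sub[215:250,130:280]=1
m=(hsv[...,0]>8)&(hsv[...,0]<22)&(hsv[...,1]>90)&(hsv[...,2]>110)&sub
cen,s,r,b=blob(m,(205,235));print("board",cen,s,r);print(b,plane(c,b,.131).round(4))
cv2.imwrite("pics/crop0.png",np.hstack([cv2.resize(im[210:255,130:280,::-1],None,fx=5,fy=5),]))
cv2.imwrite("pics/lid0.png",cv2.resize(im[230:280,370:440,::-1],None,fx=6,fy=6))
a=cv2.imread("pics/crop0.png");b2=cv2.imread("pics/lid0.png");o=np.zeros((540,760,3),np.uint8);o[:225,:750]=a;o[230:530,:420]=b2;cv2.imwrite("pics/v3.png",o)
```

```text
(404, 255) [ 17  11 168] [168 165 161]
(390, 255) [27 75 34] [34 33 24]
(396, 245) [ 20  37 165] [165 157 141]
(205, 235) [ 17 143 157] [157 120  69]
(205, 180) [ 39  32 205] [197 205 179]
(300, 300) [ 19  45 124] [124 116 102]
(205, 226) [ 20 124 148] [148 125  76]Traceback (most recent call last):
  File "<stdin>", line 6, in <module>
  File "h.py", line 22, in blob
    i=min(ok,key=lambda i:np.hypot(*(c[i]-near)))
ValueError: min() iterable argument is empty
```

Run:
```python
from h import *
c=dict(np.load("pics/top0.npz"));im=c["pixels"];hsv=cv2.cvtColor(im,cv2.COLOR_RGB2HSV)
sub=np.zeros(im.shape[:2],bool);sub[235:275,375:430]=1
cen,s,r,b=blob((hsv[...,2]>140)&(hsv[...,1]<60)&sub,(404,255));print("lid",cen,s,r)
print(plane(c,b,.088).round(4),plane(c,[cen],.088))
sub[:]=0;sub[215:250,130:280]=1
m=(hsv[...,0]>8)&(hsv[...,0]<24)&(hsv[...,1]>85)&(hsv[...,2]>110)&sub
cen,s,r,b=blob(m,(205,235));print("board",cen,s,r);print(b,plane(c,b,.131).round(4))
a=cv2.resize(im[210:255,130:280,::-1],None,fx=5,fy=5)
b2=cv2.resize(im[230:280,370:440,::-1],None,fx=6,fy=6);o=np.zeros((540,760,3),np.uint8);o[:225,:750]=a;o[230:530,:420]=b2;cv2.imwrite("pics/v3.png",o)
```

```text
lid [407.23356009 252.99092971] [393 243  29  21 441] ((407.22747802734375, 253.0140380859375), (28.48220443725586, 16.114933013916016), 12.994616508483887)
[[ 0.5362 -0.1825  0.088 ]
 [ 0.5702 -0.1923  0.088 ]
 [ 0.5553 -0.2516  0.088 ]
 [ 0.5215 -0.2415  0.088 ]] [[ 0.54577805 -0.2169929   0.088     ]]
board [208.08128834 231.07592025] [ 141  219  130   25 1304] ((205.1346435546875, 230.6205596923828), (11.90361499786377, 129.54249572753906), 83.82982635498047)
[[140.0989  231.66496]
 [268.89096 217.7415 ]
 [270.17038 229.57616]
 [141.37833 243.49962]] [[0.5967 0.3526 0.131 ]
 [0.6218 0.081  0.131 ]
 [0.5967 0.0786 0.131 ]
 [0.5717 0.349  0.131 ]]
```

View pics/v3.png

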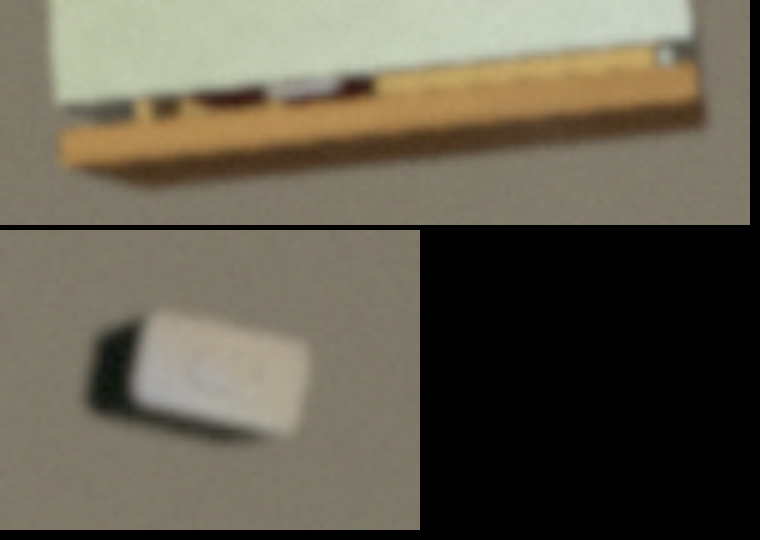

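Crop: the board's outer top edge runs from about (142,243) to (269.4,229.4) in the full picture. The lid is a 35 x 61 mm rectangle at (407,253). The cabinet yaw comes out near +0.094, and the front is 270 mm wide, as it should be. I'll move in front of the board.

```bash
python3 inch.py '[[[-0.4, -0.31, 0, 0, 0, -0.44, 0], [-0.4, -0.31, 0, 0, 0, -0.44, 0], [-0.4, -0.31, 0, 0, 0, -0.44, 0], [-0.4, -0.31, 0, 0, 0, -0.44, 0], [-0.4, -0.31, 0, 0, 0, -0.44, 0], [-0.4, -0.31, 0, 0, 0, -0.44, 0], [-0.4, -0.31, 0, 0, 0, -0.44, 0], [-0.4, -0.31, 0, 0, 0, -0.44, 0], [-0.4, -0.31, 0, 0, 0, -0.44, 0], [-0.4, -0.31, 0, 0, 0, -0.44, 0]]]'
python3 - <<'E'
from h import *
from plant import ctrl
c=ctrl.read_camera("wrist");np.savez("pics/w1.npz",**c);cv2.imwrite("pics/w1.png",c["pixels"][:,:,::-1])
print(c["camera_matrix"],c["xyz"],R.from_quat(c["orientation"]).as_matrix().round(3))
s=ctrl.get_state();print(s["qpos"],s["eef_pos"])
E
```

```text
time: 1.35
eef_pos: [0.5, 0.2071, 0.2308]
tcp_rot: [-0.046, 0.999, 0.0, -0.001]
contact_force: [-0.5, 0.1, 0.4]
opening: -0.001
finger_force: 0.0
[[325.1922621    0.         281.59875168]
 [  0.         325.1922621  209.87510887]
 [  0.           0.           1.        ]] [0.43180879 0.20039313 0.37490124] [[-0.091  0.959  0.268]
 [ 0.996  0.088  0.024]
 [ 0.     0.269 -0.963]]
[ 2.06557741e-01 -8.60840997e-03  1.90582872e+00  6.18509095e-04
  1.24544368e+00 -1.45786847e+00] [0.49955931 0.20792159 0.23089491]
```

View pics/w1.png

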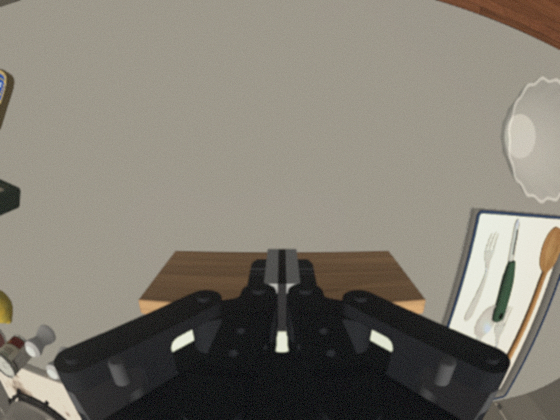

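The wrist view shows the front board: upper edge corners near (142,299) and (423,299), lower edge near (175,251) to (390,251), fingertips at (282,255). I'll triangulate against the top view.

Run:
```python
from h import *
w=dict(np.load("pics/w1.npz"));t=dict(np.load("pics/top0.npz"))
o1,d1=rays(t,[(142,243),(269.4,229.4)]);o2,d2=rays(w,[(423,299),(142,299)],True)
Q=[]
for a,b in zip(d1,d2):
    p,e=tri(o1,a,o2,b);Q.append(p);print(p.round(4),np.round(e,4))
print("w bottom",plane(w,[(390,251),(175,251)],.007,True).round(4))
print("w top",plane(w,[(423,299),(142,299)],.131,True).round(4))
P=plane(t,[(142,243),(269.4,229.4)],.131)
print("t top",P.round(4))
y=(P[0]-P[1])[:2];print(np.linalg.norm(y),"yaw",np.arctan2(-y[0],y[1]),"mid",P.mean(0))
```

```text
[0.5732 0.3468 0.1312] [0.0009 0.0009]
[0.5988 0.0817 0.1268] [0.0018 0.0018]
w bottom [[0.5756 0.3522 0.007 ]
 [0.6005 0.0796 0.007 ]]
w top [[0.5736 0.3459 0.131 ]
 [0.5973 0.0849 0.131 ]]
t top [[0.5728 0.3477 0.131 ]
 [0.597  0.0802 0.131 ]]
0.26861880767892443 yaw 0.09052115284908166 mid [0.58490785 0.21394499 0.131     ]
```

```bash
python3 inch.py '[[[0, 0, 0.05, 0, -0.15, 0, 0], [0, 0, 0.1, 0, -0.3, 0, 0], [0, 0, 0.15, 0, -0.3, 0, 0], [-0.03, 0, 0.15, 0, -0.3, 0, 0], [-0.05, 0, 0.15, 0, -0.3, 0, 0], [-0.05, 0, 0.15, 0, -0.3, 0, 0]]]'
python3 - <<'E'
from h import *
from plant import ctrl
s=ctrl.get_state();m=R.from_quat(s["tcp_rot"]).as_matrix();print(m.round(3))
d=np.array([.5849,.2139,.08])-s["eef_pos"];print(d,m.T@d, "fwd 10mm",m.T@np.array([.00996,.0009,0]),s["contact_force"],s["qpos"])
E
```

```text
time: 2.15
eef_pos: [0.5501, 0.2138, 0.0815]
tcp_rot: [-0.047, 0.988, 0.007, 0.149]
contact_force: [0.2, 0.2, 0.3]
opening: -0.0
finger_force: 0.0
[[-0.951 -0.095  0.295]
 [-0.091  0.995  0.029]
 [-0.296  0.    -0.955]]
[ 0.03477856  0.00010879 -0.00154384] [-0.03262316 -0.00320915  0.01172067] fwd 10mm [-9.55260269e-03 -5.39817720e-05  2.95913295e-03] [0.24607407 0.23866646 0.3322593 ] [ 0.21362215  0.14338985  2.06887602 -0.0584178   0.63166577 -1.41064689]
```

```bash
python3 inch.py '[[[-0.0048, 0, 0.0015, 0, 0, 0, 0], [-0.0095, 0, 0.003, 0, 0, 0, 0], [-0.0143, 0, 0.0045, 0, 0, 0, 0], [-0.0172, 0, 0.0054, 0, 0, 0, 0], [-0.0172, 0, 0.0054, 0, 0, 0, 0]]]'
python3 inch.py '[[[-0.0019, 0, 0.0006, 0, 0, 0, 0], [-0.0038, 0, 0.0012, 0, 0, 0, 0], [-0.0038, 0, 0.0012, 0, 0, 0, 0]]]'
```

```text
time: 2.78
eef_pos: [0.5682, 0.2135, 0.0813]
tcp_rot: [-0.046, 0.988, 0.007, 0.149]
contact_force: [0.2, -0.1, -0.2]
opening: -0.003
finger_force: 0.0
time: 3.15
eef_pos: [0.572, 0.214, 0.0813]
tcp_rot: [-0.046, 0.988, 0.007, 0.149]
contact_force: [0.5, 0.5, 0.5]
opening: 0.002
finger_force: 0.0
```

```bash
for i in 1 2; do python3 inch.py '[[[-0.0019, 0, 0.0006, 0, 0, 0, 0], [-0.0019, 0, 0.0006, 0, 0, 0, 0]]]' | grep -E 'eef|force'; done
```

```text
eef_pos: [0.574, 0.2142, 0.0813]
contact_force: [-0.1, 0.2, 0.8]
finger_force: 0.0
eef_pos: [0.576, 0.2144, 0.0812]
contact_force: [-0.6, -0.1, 0.1]
finger_force: 0.0
```

```bash
python3 inch.py '[[[-0.0019, 0, 0.0006, 0, 0, 0, 0], [-0.0019, 0, 0.0006, 0, 0, 0, 0]]]' | grep -E 'eef|force'; python3 inch.py '[[[-0.0019, 0, 0.0006, 0, 0, 0, 0], [-0.0019, 0, 0.0006, 0, 0, 0, 0]]]' | grep -E 'eef|force'
```

```text
eef_pos: [0.5772, 0.2145, 0.081]
contact_force: [-4.4, 0.3, 3.7]
finger_force: 2.3
eef_pos: [0.5789, 0.2147, 0.081]
contact_force: [-5.1, -0.5, 3.2]
finger_force: 3.0
```

```bash
python3 inch.py '[[[-0.0019, 0, 0.0006, 0, 0, 0, 0], [-0.0019, 0, 0.0006, 0, 0, 0, 0]]]' | grep -E 'eef|force'; python3 inch.py '[[[-0.0014, 0, 0.0005, 0, 0, 0, 0], [-0.0014, 0, 0.0005, 0, 0, 0, 0]]]' | grep -E 'eef|force'
```

```text
eef_pos: [0.5807, 0.2149, 0.0809]
contact_force: [-6.4, -1.9, 4.2]
finger_force: 3.2
eef_pos: [0.5822, 0.215, 0.0809]
contact_force: [-7.3, -0.8, 5.1]
finger_force: 3.2
```

```bash
python3 inch.py '[[[0.006, 0, -0.0019, 0, 0, 0, 0], [0.015, 0, -0.0046, 0, 0, 0, 0], [0.027, 0, -0.0084, 0, 0, 0, 0], [0.039, 0, -0.0121, 0, 0, 0, 0], [0.051, 0, -0.0158, 0, 0, 0, 0], [0.063, 0, -0.0195, 0, 0, 0, 0], [0.078, 0, -0.0242, 0, 0, 0, 0], [0.093, 0, -0.0288, 0, 0, 0, 0], [0.108, 0, -0.0335, 0, 0, 0, 0], [0.124, 0, -0.0384, 0, 0, 0, 0]]]'
python3 - <<'E'
from h import *
from plant import ctrl
c=ctrl.read_camera("top");np.savez("pics/t2.npz",**c)
cv2.imwrite("pics/t2.png",cv2.resize(c["pixels"][100:310,120:400,::-1],None,fx=2.8,fy=2.8))
print(ctrl.get_state()["qpos"])
E
```

```text
time: 5.9
eef_pos: [0.4532, 0.2029, 0.0813]
tcp_rot: [-0.046, 0.988, 0.007, 0.15]
contact_force: [-0.2, -0.5, 0.5]
opening: -0.001
finger_force: 0.0
[ 0.23899535 -0.06510401  2.28780404 -0.07304671  0.62582289 -1.37260403]
```

View pics/t2.png

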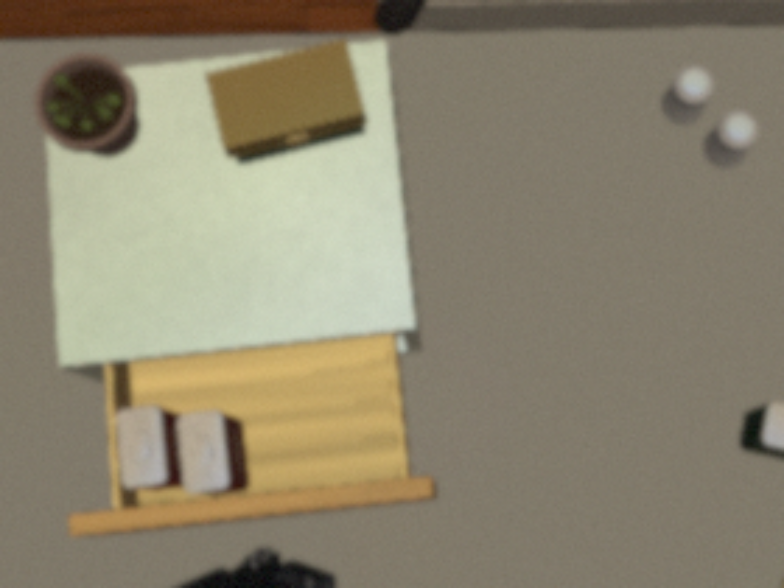

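The drawer is out, with both red tins standing upright in its left half (crop (143,447) and (205,452)). Its right half is free, from about (250,..) to (405,..). Next is the tin.

```bash
python3 inch.py '[[[-0.02, 0, -0.06, 0, 0.15, 0, 0.5], [-0.041, 0, -0.12, 0, 0.3, 0, 1], [-0.041, 0, -0.134, 0, 0.3, 0, 1]]]'|head -3
python3 - <<'E'
from h import *
from plant import ctrl
s=ctrl.get_state();m=R.from_quat(s["tcp_rot"]).as_matrix();print(m.round(3))
print(m.T@(np.array([.5458,-.217,.22])-s["eef_pos"]),s["qpos"])
E
```

```text
time: 6.32
eef_pos: [0.4571, 0.2033, 0.2266]
tcp_rot: [-0.046, 0.999, 0.001, 0.004]
[[-0.996 -0.092  0.008]
 [-0.092  0.996  0.002]
 [-0.008  0.001 -1.   ]]
[-0.04944224 -0.42672196  0.00660922] [ 2.15426075e-01 -1.06069926e-01  2.00661760e+00  3.27983039e-05
  1.23328899e+00 -1.44784020e+00]
```

```bash
python3 inch.py '[[[-0.049, -0.427, 0, 0, 0, 1.943, 1], [-0.049, -0.427, 0, 0, 0, 1.943, 1], [-0.049, -0.427, 0, 0, 0, 1.943, 1], [-0.049, -0.427, 0, 0, 0, 1.943, 1], [-0.049, -0.427, 0, 0, 0, 1.943, 1], [-0.049, -0.427, 0, 0, 0, 1.943, 1], [-0.049, -0.427, 0, 0, 0, 1.943, 1], [-0.049, -0.427, 0, 0, 0, 1.943, 1], [-0.049, -0.427, 0, 0, 0, 1.943, 1], [-0.049, -0.427, 0, 0, 0, 1.943, 1]]]' >/dev/null
python3 inch.py '[[[0, 0, 0, 0, 0, 0, 1], [0, 0, 0, 0, 0, 0, 1]]]'
python3 - <<'E'
from h import *
from plant import ctrl
c=ctrl.read_camera("wrist");np.savez("pics/w3.npz",**c);cv2.imwrite("pics/w3.png",c["pixels"][:,:,::-1])
s=ctrl.get_state();m=R.from_quat(s["tcp_rot"]).as_matrix();print(m.round(3),c["xyz"])
print(s["qpos"],s["time"])
E
```

```text
time: 7.82
eef_pos: [0.5421, -0.2175, 0.2213]
tcp_rot: [0.777, 0.63, 0.0, 0.0]
contact_force: [-0.7, 0.1, 0.5]
opening: 1.0
finger_force: 0.0
[[ 0.207  0.978  0.   ]
 [ 0.978 -0.207 -0.   ]
 [-0.     0.    -1.   ]] [ 0.55583673 -0.15116329  0.3652603 ]
[-5.55178817e-01  9.63469876e-02  1.81509837e+00 -3.43948700e-05
  1.23011002e+00 -3.46376029e-01] 7.875
```

View pics/w3.png

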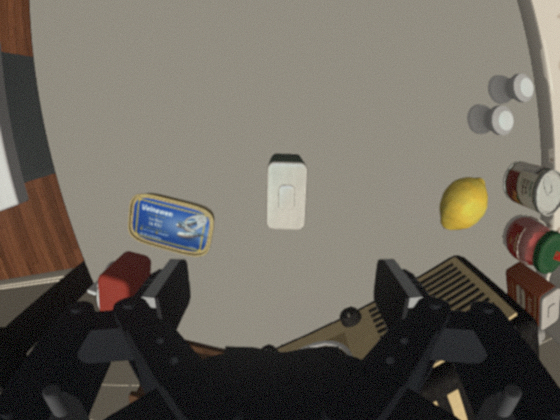

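The lid is in view at about (267-306, 162-229), between the open fingers (not yet fully aligned), with the blue can at (173,223) well clear.

Run:
```python
from h import *
w=dict(np.load("pics/w3.npz"));t=dict(np.load("pics/top0.npz"))
im=w["pixels"];hsv=cv2.cvtColor(im,cv2.COLOR_RGB2HSV);sub=np.zeros(im.shape[:2],bool);sub[140:250,240:330]=1
cw,s,r,bw=blob((hsv[...,2]>165)&(hsv[...,1]<40)&sub,(286,195));print(cw,s,r)
it=t["pixels"];hs=cv2.cvtColor(it,cv2.COLOR_RGB2HSV);sub[:]=0;sub[235:275,375:430]=1
ct,s,r2,bt=blob((hs[...,2]>140)&(hs[...,1]<60)&sub,(404,255))
o1,d1=rays(t,[r2[0]]);o2,d2=rays(w,[r[0]],True);print(tri(o1,d1[0],o2,d2[0]))
Pt=plane(t,bt,.088);Pw=plane(w,bw,.088,True);print(Pt.round(4),Pw.round(4))
for P in(Pt,Pw):
    e=[P[1]-P[0],P[2]-P[1]];print([ (np.linalg.norm(v),np.arctan2(v[1],v[0])) for v in e],P.mean(0))
```

```text
[285.98409543 195.64612326] [ 267  163   40   67 2515] ((286.5, 196.0), (66.0, 39.0), 90.0)
(array([ 0.54626643, -0.2173373 ,  0.08419786]), [np.float64(0.0007423351078088536), np.float64(0.0007423351078088965)])
[[ 0.5362 -0.1825  0.088 ]
 [ 0.5702 -0.1923  0.088 ]
 [ 0.5553 -0.2516  0.088 ]
 [ 0.5215 -0.2415  0.088 ]] [[ 0.5363 -0.1838  0.088 ]
 [ 0.5691 -0.1907  0.088 ]
 [ 0.5577 -0.2493  0.088 ]
 [ 0.5233 -0.242   0.088 ]]
[(np.float64(0.03531745124442325), np.float64(-0.2805849033400369)), (np.float64(0.061133813886447945), np.float64(-1.816950089959953))] [ 0.54578723 -0.21694414  0.088     ]
[(np.float64(0.03346160031440098), np.float64(-0.20757632506539847)), (np.float64(0.05973508490732576), np.float64(-1.7614764239649638))] [ 0.54659858 -0.2164518   0.088     ]
```

```bash
python3 inch.py '[[[0.0015, 0.004, 0.06, 0, 0, 0, 1], [0.0015, 0.004, 0.11, 0, 0, 0, 1], [0.0015, 0.004, 0.15, 0, 0, 0, 1], [0.0015, 0.004, 0.176, 0, 0, 0, 1], [0.0015, 0.004, 0.176, 0, 0, 0, 1], [0.0015, 0.004, 0.176, 0, 0, 0, 1]]]' 30
python3 inch.py '[[[0, 0, 0, 0, 0, 0, 0], [0, 0, 0, 0, 0, 0, 0], [0, 0, 0, 0, 0, 0, 0], [0, 0, 0, 0, 0, 0, 0], [0, 0, 0, 0, 0, 0, 0], [0, 0, 0, 0, 0, 0, 0]]]' 30
```

```text
time: 8.62
eef_pos: [0.5473, -0.2175, 0.0466]
tcp_rot: [0.777, 0.629, 0.0, 0.001]
contact_force: [0.2, 0.4, 0.2]
opening: 0.997
finger_force: 0.0
time: 9.38
eef_pos: [0.5468, -0.2173, 0.0462]
tcp_rot: [0.778, 0.629, 0.0, 0.0]
contact_force: [-1.5, 0.8, 5.7]
opening: 0.409
finger_force: 31.1
```

```bash
python3 inch.py '[[[0, 0, -0.03, 0, 0, 0, 0], [0, 0, -0.09, 0, 0, 0, 0], [0, 0, -0.15, 0, 0, 0, 0], [0, 0, -0.155, 0, 0, 0, 0]]]'
python3 - <<'E'
from h import *
from plant import ctrl
t=dict(np.load("pics/t2.npz"));f=lambda p:np.array(p)/2.8+[120,100]-.3
F=plane(t,f([(68,535),(435,497)]),.131);print("front",F.round(4),np.linalg.norm(F[0]-F[1]),F.mean(0))
y=(F[0]-F[1])[:2];y/=np.linalg.norm(y);yaw=np.arctan2(-y[0],y[1]);print("yaw",yaw)
X=np.array([np.cos(.091),np.sin(.091)]);Y=np.array([-X[1],X[0]])
fc=F.mean(0)[:2];fl=fc+X*(.016+.074);print("floor centre",fl,"travel",(np.array([.5849,.2139])-fc)@X)
loc=lambda p:np.array([(p[:2]-fl)@X,(p[:2]-fl)@Y]).round(4)
hs=cv2.cvtColor(t["pixels"],cv2.COLOR_RGB2HSV)
for nr,z in(((143,447),.117),((205,452),.113)):
    m=np.zeros(hs.shape[:2],bool);m[240:280,155:210]=1
    b=blob((hs[...,2]>140)&(hs[...,1]<50)&m,f(nr));print(b[2],[loc(p) for p in plane(t,b[3],z)])
print("right wall top inner",[loc(p) for p in plane(t,f([(395,340),(405,470)]),.078)])
tg=np.r_[fl+X*-.02+Y*-.058,.2];print("target",tg)
s=ctrl.get_state();m=R.from_quat(s["tcp_rot"]).as_matrix();print(m.T@(tg-s["eef_pos"]),s["qpos"],s["eef_pos"],s["opening"],s["finger_force"])
E
```

```text
time: 9.88
eef_pos: [0.549, -0.2185, 0.2062]
tcp_rot: [0.778, 0.629, 0.002, 0.005]
contact_force: [-0.0, 0.0, -1.2]
opening: 0.408
finger_force: 30.7
front [[0.4741 0.3401 0.131 ]
 [0.4976 0.0697 0.131 ]] 0.2714943087610942 [0.48585867 0.20489096 0.131     ]
yaw 0.08693124694408076
floor centre [0.57548628 0.21306966] travel 0.09945022352910347
((170.47714233398438, 259.68017578125), (26.931385040283203, 14.676892280578613), 85.91438293457031) [array([-0.0014,  0.0963]), array([-0.0025,  0.0652]), array([-0.0594,  0.065 ]), array([-0.0583,  0.0959])]
((192.27076721191406, 261.53057861328125), (26.895315170288086, 15.859644889831543), 82.40535736083984) [array([-0.0109,  0.0543]), array([-0.01  ,  0.0206]), array([-0.0669,  0.0174]), array([-0.0678,  0.0508])]
right wall top inner [array([ 0.0364, -0.1159]), array([-0.0666, -0.1135])]
target [0.56083975 0.15349216 0.2       ]
[ 0.36623508 -0.06637036  0.00418801] [-5.50373041e-01  1.18824932e-01  1.81905346e+00  1.05302178e-04
  1.19265340e+00 -3.39567481e-01] [ 0.54904353 -0.21849324  0.2061974 ] 0.4077297154618261 30.692015290260315
```

```bash
python3 inch.py '[[[0.04, -0.007, 0, 0, 0, 0.12, 0], [0.09, -0.016, 0, 0, 0, 0.28, 0], [0.14, -0.025, 0, 0, 0, 0.45, 0], [0.19, -0.034, 0, 0, 0, 0.62, 0], [0.24, -0.043, 0, 0, 0, 0.79, 0], [0.29, -0.052, 0, 0, 0, 0.96, 0], [0.34, -0.061, 0, 0, 0, 1.12, 0], [0.365, -0.066, 0, 0, 0, 1.22, 0], [0.374, -0.068, 0, 0, 0, 1.272, 0], [0.374, -0.068, 0, 0, 0, 1.272, 0]]]'
python3 inch.py '[[[0, 0, 0, 0, 0, 0, 0], [0, 0, 0, 0, 0, 0, 0]]]'
python3 - <<'E'
from h import *
from plant import ctrl
for n in("wrist","top"):
    c=ctrl.read_camera(n);np.savez(f"pics/{n}4.npz",**c)
    cv2.imwrite(f"pics/{n}4.png",c["pixels"][:,:,::-1])
s=ctrl.get_state();m=R.from_quat(s["tcp_rot"]).as_matrix();print(m.round(3),s["eef_pos"])
tg=np.array([.5601,.1615,.068]);print(m.T@(tg-s["eef_pos"]),s["qpos"],s["opening"])
E
```

```text
time: 11.12
eef_pos: [0.557, 0.1635, 0.1979]
tcp_rot: [0.999, 0.045, -0.002, 0.0]
contact_force: [-0.1, -0.3, -2.0]
opening: 0.409
finger_force: 30.6
time: 11.38
eef_pos: [0.5581, 0.1622, 0.1998]
tcp_rot: [0.999, 0.044, -0.0, 0.0]
contact_force: [-0.2, 0.8, -1.5]
opening: 0.408
finger_force: 30.6
[[ 0.996  0.087 -0.   ]
 [ 0.087 -0.996 -0.   ]
 [-0.     0.    -1.   ]] [0.55827096 0.16233232 0.2001398 ]
[0.0017695  0.00098088 0.13213959] [ 1.08564790e-01  1.09625537e-01  1.84063361e+00 -5.60037724e-05
  1.19148404e+00  1.59233528e+00] 0.4084459474578419
```

View pics/wrist4.png

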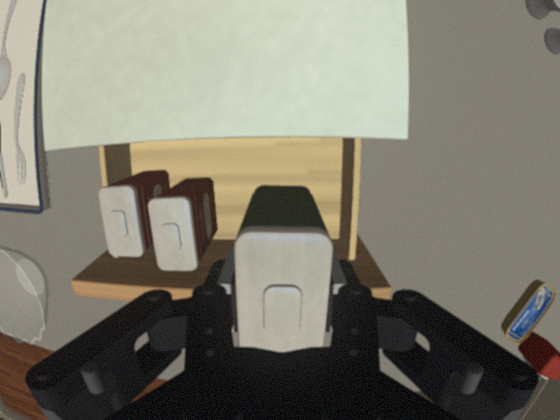

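The wrist view, now from the cabinet side, shows the held tin (lid (285,290)) over the free right half. The red tins' lids are at (125,220) and (174,233), the right wall at x≈350, and the board's top edge at y≈285-297.

Run:
```python
from h import *
w=dict(np.load("pics/wrist4.npz"));t=dict(np.load("pics/t2.npz"))
X=np.array([np.cos(.091),np.sin(.091)]);Y=np.array([-X[1],X[0]]);fl=np.array([.5755,.2131])
loc=lambda p:np.array([(p[:2]-fl)@X,(p[:2]-fl)@Y]).round(4)
for a,b in(((192.3,261.5),(174,233)),((170.5,259.7),(125,220)),((144.1,290.6),(74,291)),((275,277.1),(390,291))):
    o1,d1=rays(t,[a]);o2,d2=rays(w,[b],True);p,e=tri(o1,d1[0],o2,d2[0]);print(p.round(4),loc(p),np.round(e,4))
print("right wall",[loc(p) for p in plane(w,[(344,142),(350,255)],.078,True)])
print("ginger lid R edge",[loc(p) for p in plane(w,[(192,199),(197,268)],.113,True)])
print("carcase edge",[loc(p) for p in plane(w,[(408,138),(200,140)],.134,True)])
# floor: where drawer floor meets walls ->height
print("floor/front inner corner",[loc(p) for p in plane(w,[(338,239)],.022,True)])
hw=cv2.cvtColor(w["pixels"],cv2.COLOR_RGB2HSV);m=np.zeros(hw.shape[:2],bool);m[180:360,225:345]=1
b=blob((hw[...,2]>150)&(hw[...,1]<40)&m,(285,290));print("mace lid",b[2],[loc(p) for p in plane(w,b[3],.2+.042,True)])
```

```text
[0.5336 0.246  0.1083] [-0.0387  0.0365] [0.0001 0.0001]
[0.5382 0.2939 0.1015] [-0.0298  0.0838] [0.0007 0.0007]
[0.4745 0.3409 0.1282] [-0.089   0.1365] [0.0002 0.0002]
[0.4994 0.0683 0.1175] [-0.0889 -0.1372] [0.0022 0.0022]
right wall [array([ 0.0293, -0.1011]), array([-0.071 , -0.1111])]
ginger lid R edge [array([-0.0099,  0.0175]), array([-0.0668,  0.0187])]
carcase edge [array([ 0.0371, -0.1349]), array([0.035 , 0.0036])]
floor/front inner corner [array([-0.0767, -0.1096])]
mace lid ((283.0, 292.0), (118.0, 96.0), 90.0) [array([ 0.0096, -0.034 ]), array([ 0.0094, -0.0661]), array([-0.0416, -0.0693]), array([-0.0413, -0.0306])]
```

```bash
python3 inch.py '[[[0, 0, 0.03, 0, 0, 0, 0], [0, 0, 0.07, 0, 0, 0, 0], [0, 0, 0.1, 0, 0, 0, 0], [0, 0, 0.115, 0, 0, 0, 0], [0, 0, 0.122, 0, 0, 0, 0], [0, 0, 0.127, 0, 0, 0, 0], [0, 0, 0.127, 0, 0, 0, 0]]]'
python3 inch.py '[[[0, 0, 0.0015, 0, 0, 0, 0], [0, 0, 0.003, 0, 0, 0, 0], [0, 0, 0.003, 0, 0, 0, 0]]]'
```

```text
time: 12.35
eef_pos: [0.5588, 0.163, 0.074]
tcp_rot: [0.999, 0.044, 0.001, -0.0]
contact_force: [0.3, -0.8, -0.1]
opening: 0.41
finger_force: 30.6
time: 12.72
eef_pos: [0.5582, 0.163, 0.0703]
tcp_rot: [0.999, 0.044, 0.0, -0.0]
contact_force: [-0.1, -0.1, -1.4]
opening: 0.408
finger_force: 30.6
```

```bash
python3 inch.py '[[[0, 0, 0.0012, 0, 0, 0, 0], [0, 0, 0.0012, 0, 0, 0, 0]]]' | grep -E "eef|contact"; python3 inch.py '[[[0, 0, 0.0012, 0, 0, 0, 0], [0, 0, 0.0012, 0, 0, 0, 0]]]'| grep -E "eef|contact"
```

```text
eef_pos: [0.5581, 0.1629, 0.0689]
contact_force: [-0.6, 0.1, -2.4]
eef_pos: [0.5585, 0.163, 0.0682]
contact_force: [-0.5, -0.1, 0.3]
```

```bash
python3 inch.py '[[[0, 0, 0, 0, 0, 0, 0.47], [0, 0, 0, 0, 0, 0, 0.6], [0, 0, 0, 0, 0, 0, 0.6], [0, 0, 0, 0, 0, 0, 0.6]]]'
python3 inch.py '[[[0, 0, -0.01, 0, 0, 0, 0.6], [0, 0, -0.03, 0, 0, 0, 0.6], [0, 0, -0.06, 0, 0, 0, 0.6], [0, 0, -0.11, 0, 0, 0, 0.6], [0, 0, -0.15, 0, 0, 0, 0.6]]]'
python3 - <<'E'
from h import *
from plant import ctrl
for n in("wrist","top"):
    c=ctrl.read_camera(n);np.savez(f"pics/{n}5.npz",**c)
    cv2.imwrite(f"pics/{n}5.png",c["pixels"][:,:,::-1])
s=ctrl.get_state();m=R.from_quat(s["tcp_rot"]).as_matrix();print(m.round(3),s["eef_pos"],s["qpos"])
E
```

```text
time: 13.72
eef_pos: [0.5582, 0.1629, 0.0679]
tcp_rot: [0.999, 0.044, 0.0, 0.0]
contact_force: [-1.1, 0.2, -0.0]
opening: 0.601
finger_force: 0.0
time: 14.35
eef_pos: [0.5589, 0.1631, 0.222]
tcp_rot: [0.999, 0.044, 0.002, -0.0]
contact_force: [0.3, -0.6, 0.2]
opening: 0.598
finger_force: 0.0
[[ 0.996  0.088  0.014]
 [ 0.088 -0.996  0.002]
 [ 0.014 -0.    -1.   ]] [0.56176868 0.16344652 0.22659624] [1.09801943e-01 8.62217923e-02 1.81603260e+00 1.19393434e-05
 1.22524678e+00 1.59263582e+00]
```

View pics/wrist5.png

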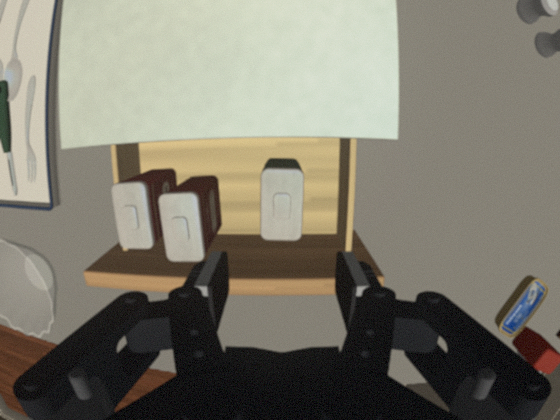

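The green tin stands upright in the right half (lid at (282,203)), and the two red tins are still standing. I'll move back in front of the board.

```bash
python3 inch.py '[[[-0.05, -0.024, 0, 0, 0, 0, 0], [-0.101, -0.049, 0, 0, 0, 0, 0], [-0.101, -0.049, 0, 0, 0.15, 0, 0], [-0.101, -0.049, 0, 0, 0.3, 0, 0], [-0.101, -0.049, 0.03, 0, 0.3, 0, 0], [-0.101, -0.049, 0.08, 0, 0.3, 0, 0], [-0.101, -0.049, 0.12, 0, 0.3, 0, 0], [-0.101, -0.049, 0.139, 0, 0.3, 0, 0], [-0.101, -0.049, 0.139, 0, 0.3, 0, 0]]]'
python3 - <<'E'
from h import *
from plant import ctrl
s=ctrl.get_state();m=R.from_quat(s["tcp_rot"]).as_matrix();print(m.round(3),s["eef_pos"],s["qpos"])
X=np.array([np.cos(.091),np.sin(.091)]);Y=np.array([-X[1],X[0]])
d=np.array([.5849,.2139])-s["eef_pos"][:2];print("to latched face",d@X,d@Y,"10mm fwd",m.T@np.r_[X*.01,0],"100",m.T@np.r_[X*.1,0])
E
```

```text
time: 15.58
eef_pos: [0.4518, 0.2025, 0.0773]
tcp_rot: [0.988, 0.043, 0.147, -0.006]
contact_force: [0.3, 0.5, -0.1]
opening: 0.003
finger_force: 0.0
[[ 0.953  0.088  0.291]
 [ 0.084 -0.996  0.025]
 [ 0.292  0.001 -0.957]] [0.45178901 0.20252019 0.07726345] [ 0.23905169 -0.05631172  2.28616578 -0.07674725  0.62051617  1.77780956]
to latched face 0.13359435618521548 -0.0007636623677392619 10mm fwd [ 9.56536582e-03 -3.15652073e-05  2.91595273e-03] 100 [ 0.09565366 -0.00031565  0.02915953]
```

```bash
python3 inch.py '[[[0.0057, 0, 0.0017, 0, 0, 0, 0], [0.0115, 0, 0.0035, 0, 0, 0, 0], [0.0172, 0, 0.0052, 0, 0, 0, 0], [0.023, 0, 0.007, 0, 0, 0, 0], [0.0277, 0, 0.0084, 0, 0, 0, 0], [0.0325, 0, 0.0099, 0, 0, 0, 0], [0.0373, 0, 0.0114, 0, 0, 0, 0], [0.0421, 0, 0.0128, 0, 0, 0, 0], [0.0469, 0, 0.0143, 0, 0, 0, 0], [0.0517, 0, 0.0158, 0, 0, 0, 0]]]'
python3 inch.py '[[[0.0048, 0, 0.0015, 0, 0, 0, 0], [0.0096, 0, 0.0029, 0, 0, 0, 0], [0.0144, 0, 0.0044, 0, 0, 0, 0], [0.0191, 0, 0.0058, 0, 0, 0, 0], [0.0239, 0, 0.0073, 0, 0, 0, 0], [0.0287, 0, 0.0087, 0, 0, 0, 0], [0.0335, 0, 0.0102, 0, 0, 0, 0], [0.0383, 0, 0.0117, 0, 0, 0, 0], [0.043, 0, 0.0131, 0, 0, 0, 0], [0.0478, 0, 0.0146, 0, 0, 0, 0]]]'
```

```text
time: 16.82
eef_pos: [0.5073, 0.2077, 0.0789]
tcp_rot: [0.988, 0.043, 0.149, -0.007]
contact_force: [-3.0, 0.5, 3.2]
opening: -0.001
finger_force: 1.5
time: 18.08
eef_pos: [0.5566, 0.2122, 0.0789]
tcp_rot: [0.988, 0.043, 0.148, -0.007]
contact_force: [-5.8, 1.5, 3.1]
opening: -0.002
finger_force: 3.1
```

```bash
python3 inch.py '[[[0.0038, 0, 0.0012, 0, 0, 0, 0], [0.0077, 0, 0.0023, 0, 0, 0, 0], [0.0115, 0, 0.0035, 0, 0, 0, 0], [0.0153, 0, 0.0047, 0, 0, 0, 0], [0.0182, 0, 0.0055, 0, 0, 0, 0], [0.0201, 0, 0.0061, 0, 0, 0, 0], [0.0201, 0, 0.0061, 0, 0, 0, 0]]]' | grep -E "eef|contact"
python3 inch.py '[[[0.0014, 0, 0.0004, 0, 0, 0, 0], [0.0029, 0, 0.0009, 0, 0, 0, 0], [0.0029, 0, 0.0009, 0, 0, 0, 0]]]'| grep -E "eef|contact"
```

```text
eef_pos: [0.5772, 0.2141, 0.0789]
contact_force: [-6.9, 2.3, 2.7]
eef_pos: [0.5805, 0.2144, 0.079]
contact_force: [-5.5, 1.8, 2.5]
```

```bash
python3 inch.py '[[[0.0009, 0, 0.0003, 0, 0, 0, 0], [0.0018, 0, 0.0005, 0, 0, 0, 0], [0.0018, 0, 0.0005, 0, 0, 0, 0]]]'| grep -E "eef|contact"
python3 inch.py '[[[0.0005, 0, 0.0001, 0, 0, 0, 0], [0.0005, 0, 0.0001, 0, 0, 0, 0]]]'| grep -E "eef|contact"
```

```text
eef_pos: [0.5819, 0.2145, 0.0789]
contact_force: [-7.8, 2.0, 4.5]
eef_pos: [0.5823, 0.2145, 0.079]
contact_force: [-7.6, 1.4, 3.8]
```

```bash
python3 inch.py '[[[0.0004, 0, 0.0001, 0, 0, 0, 0], [0.0004, 0, 0.0001, 0, 0, 0, 0]]]'| grep -E "eef|contact"
python3 inch.py '[[[-0.003, 0, -0.0009, 0, 0, 0, 0], [-0.007, 0, -0.0021, 0, 0, 0, 0], [-0.011, 0, -0.0034, 0, 0, 0, 0], [-0.017, 0, -0.0052, 0, 0, 0, 0], [-0.024, 0, -0.0073, 0, 0, 0, 0], [-0.03, 0, -0.0092, 0, 0, 0, 0], [-0.03, 0, -0.0092, 0, 0, 0, 0]]]'
python3 - <<'E'
from h import *
from plant import ctrl
c=ctrl.read_camera("top");np.savez("pics/t6.npz",**c)
cv2.imwrite("pics/t6.png",cv2.resize(c["pixels"][100:310,120:400,::-1],None,fx=2.8,fy=2.8))
E
```

```text
eef_pos: [0.5827, 0.2146, 0.0789]
contact_force: [-7.2, 2.0, 3.5]
time: 21.08
eef_pos: [0.5512, 0.2115, 0.0789]
tcp_rot: [0.988, 0.043, 0.148, -0.006]
contact_force: [-5.1, 1.8, 0.2]
opening: 0.001
finger_force: 2.6
```

View pics/t6.png

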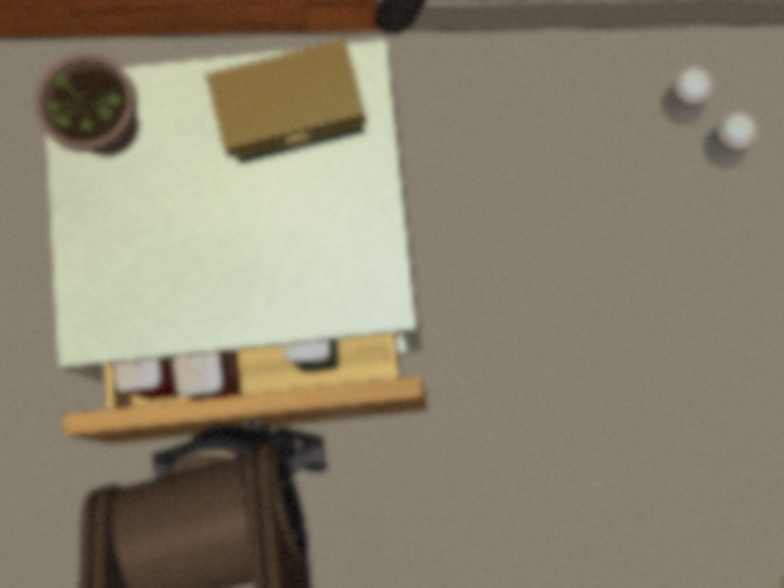

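The drawer followed the fingers back out, so it had not latched and the press was slightly short. All three tins are upright. I'll press about 1.5 mm deeper.

```bash
python3 inch.py '[[[0.0035, 0, 0.0011, 0, 0, 0, 0], [0.0075, 0, 0.0023, 0, 0, 0, 0], [0.0115, 0, 0.0035, 0, 0, 0, 0], [0.0155, 0, 0.0047, 0, 0, 0, 0], [0.0195, 0, 0.006, 0, 0, 0, 0], [0.0235, 0, 0.0072, 0, 0, 0, 0], [0.0265, 0, 0.0081, 0, 0, 0, 0], [0.0285, 0, 0.0087, 0, 0, 0, 0], [0.03, 0, 0.0092, 0, 0, 0, 0], [0.03, 0, 0.0092, 0, 0, 0, 0]]]'| grep -E "eef|contact"
python3 inch.py '[[[0.0008, 0, 0.0002, 0, 0, 0, 0], [0.0016, 0, 0.0005, 0, 0, 0, 0], [0.0016, 0, 0.0005, 0, 0, 0, 0], [0.0016, 0, 0.0005, 0, 0, 0, 0]]]'| grep -E "eef|contact"
```

```text
eef_pos: [0.5825, 0.2144, 0.0789]
contact_force: [-6.5, 1.6, 2.1]
eef_pos: [0.584, 0.2146, 0.0789]
contact_force: [-7.6, 2.8, 1.9]
```

```bash
python3 inch.py '[[[-0.003, 0, -0.0009, 0, 0, 0, 0], [-0.006, 0, -0.0018, 0, 0, 0, 0], [-0.009, 0, -0.0027, 0, 0, 0, 0], [-0.012, 0, -0.0037, 0, 0, 0, 0], [-0.012, 0, -0.0037, 0, 0, 0, 0]]]'
```

```text
time: 23.5
eef_pos: [0.5737, 0.2132, 0.0802]
tcp_rot: [0.988, 0.043, 0.15, -0.007]
contact_force: [1.0, -0.2, -0.4]
opening: -0.001
finger_force: 0.0
```

```bash
python3 inch.py '[[[-0.01, 0, -0.003, 0, 0, 0, 0], [-0.03, 0, -0.0092, 0, 0, 0, 0], [-0.06, 0, -0.0183, 0, 0, 0, 0], [-0.09, 0, -0.0275, 0, 0, 0, 0], [-0.11, 0, -0.0336, 0, 0, 0, 0], [-0.11, 0, -0.0336, 0, 0, 0, 0], [-0.11, 0, -0.0336, 0, 0, 0, 0], [-0.11, 0, -0.0336, 0, 0, 0, 0]]]'
python3 - <<'E'
from h import *
from plant import ctrl
c=ctrl.read_camera("top");np.savez("pics/t7.npz",**c)
cv2.imwrite("pics/t7.png",cv2.resize(c["pixels"][100:310,120:400,::-1],None,fx=2.8,fy=2.8))
E
```

```text
time: 24.5
eef_pos: [0.4594, 0.2034, 0.0795]
tcp_rot: [0.988, 0.043, 0.15, -0.007]
contact_force: [0.2, 0.6, 0.3]
opening: -0.002
finger_force: 0.0
```

View pics/t7.png

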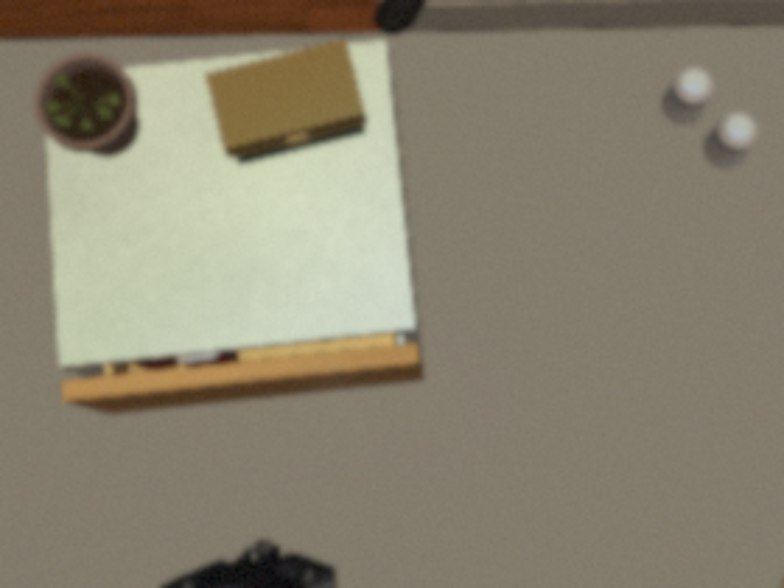

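The drawer is shut and stays shut (board's front edge at (63,400)-(420,367), as at the start), with the arm clear.

```bash
python3 -c "
from plant import ctrl
print(ctrl.sign_off())"
```

```text
the job is handed in; nothing more can be done
None
```

The green spice tin stands upright in the drawer beside the two red tins, all three upright when last seen before the final press; the drawer is latched shut (second press), the arm is clear, and the job was handed in at about 24.5 s.

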